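Shake the last grinding piece out of the mill jar

ROBOT

A 6-joint arm with a two-finger parallel gripper is mounted at the origin on the work surface. World frame = base frame: x ahead of the robot, y to its left, z up, the work surface at z = 0. Lengths are in m, angles in degrees, forces in N, time in s.
With the tool pointing down it reaches from about 0.3 to 0.875 m from the base axis. Payload 6.4 kg.
Tool frame: the origin (TCP) lies on the centre line of the jaws, within the pads' length; the fingertips stand 22 mm ahead of it and the grasp point (between the pads) lies 3 mm ahead of it (arm.tips_ahead is the distance from the TCP to the fingertips, in m); x points along the fingers, z is the direction in which the jaws open and shut, and the axes are right-handed (so a half turn about x gives the same grasp; the last joint's range is limited). The gripper opens to 88 mm and grips with 3 to 60 N. Pads are 18 mm wide; open, the fingers measure 123 mm over their backs; the gripper's body (75 mm by 187 mm) begins 45 mm behind the grasp point.
Start: joints at [55.961, 10.359, 92.074, -0, 77.567, -11.82], TCP at [0.217, 0.532, 0.261] pointing down, gripper open.
Joint ranges: [-171.53, 171.53], [-51.25, 118.39], [17.06, 147.69], [-65.23, 245.23], [0, 150.52], [-178.68, 178.68]. Speed limits (degrees/s): [147.25, 147.25, 172.46, 180, 180, 180].

INTERFACE

Orientations are given as [roll, pitch, yaw] about the fixed x, y, z axes, in that order (R = Rz(yaw) Ry(pitch) Rx(roll)).
In Python, from cell import arm gives the robot as it stands.
- The arm moves only by the shell command python3 -m crank 'ROWS' [FORCE]. ROWS is JSON, a list of rows, each an object of numbers: "grip": the gripper's target within -1 to 1 (fully open at 1, half-way at 0, shut at -1); "x", "y", "z": the shift along the tool's x, y, z each as a share of 250 mm, from -1 to 1; "ax", "ay", "az": the turn, a rotation vector about the tool's x, y, z each as a share of pi/2 rad, from -1 to 1. A call has 1 to 20 rows; each row is the pose to reach, as a shift and turn from the pose measured when the call began, along the tool's axes at that moment; what a row does not reach only later rows make up. A row lasts 1/12 s, in which the tool goes at most 41.7 mm and 7.16 degrees, less where a joint would pass 70% of its speed; a pose out of reach is approached as far as the arm can. A call with a number of a shift or a turn outside -1 to 1 is refused whole. A call with a gripper value outside its range is refused whole. The fingers move at their own pace and stop on an object; FORCE is the grip in N (left out, the last holds). Time passes only in rows, so rows that repeat a pose let the fingers close. It gives the time, the measured TCP pose, the force and the opening at its end, in the units of the state.
- arm.get_obs(): the state, without advancing time (a new reading comes with each control period).
- arm.get_image(name): name is "scene" or "top" or "wrist"; returns a dict with "pixels" (384x512x3 uint8, red, green, blue), "camera_matrix" (3x3 intrinsics, pixels), "xyz" and "rotation" of the camera in the world. Camera axes: x right, y down, z forward; pixel columns grow to the right and rows downward; lengths in m; the calibration is good to about 2 mm. A picture is of the moment at which its call begins. There is no depth.
- arm.sign_off(): hands the job in, once; it reports no verdict.
Trained networks look in a picture, given as the dict that the camera call returned (one of the last four; its "shot" number tells which), for a name from the list of things; names that differ only in an ending like _2 or _b are one class to them, and where a whole thing is asked for, a point or a joint stands for the part that bears it (a point fixed in the world has none). Each returns a list of dicts, best first, with "conf" (0 to 1); they miss things now and then, are a little off and sometimes report something else, mostly with a low value. They report only what shows in the picture. A call takes as long as a camera call. They do not tell look-alikes from the thing itself.
- arm.look_for(picture, query): "rect" ([left, top, right, bottom] in pixels, round what is visible of it).
The state is a dict: "t": time; "joint_pos": joint angles; "joint_vel": joint speeds; "tau": joint torques, N m; "eef_pos": TCP position; "tool_rot": TCP orientation; "ft_force": force on the tool from outside, world axes, zero at the start; "torque": the same for the moment, N m; "finger_gap": finger opening in m.
Only numpy, scipy, OpenCV 4.12 (cv2) and the standard library are available. Lean on these libraries where they do the work, as an engineer would, in place of code of your own. Each camera call takes 0.05 s, during which the arm holds its last target. There are 200 camera calls.

TASK

The steel grinding jar stands mouth down between the pillars of its stand, with three metal balls and a short metal roller still caught inside its mouth. Lift it out, carry it smoothly so that none is lost, hold it low over the steel catch tray and rock and shake it, mouth down, until its weight stops dropping and all four pieces lie in the tray. Then set the empty jar mouth down on the middle of the rubber mat on the draining board, let go, and leave everything else where it stands.

Things in the scene. Friction and masses are not known exactly. Their poses are not given: they have to be found in the camera images.
- jar_lug (a point): Centre of the square lug (34 x 34 mm, 36 mm tall) on the closed base of the steel grinding jar. The jar starts and stays mouth down, so the lug is its top and the place to grip it. Axes square to the lug's flats, z up when the jar is mouth down. Below it the jar is a round can 70 mm across, 66 mm tall, whose flat top the fingertips must not hit: lug centre 84 mm above the mouth plane, 18 mm below the very top.
- jar_mouth (a point): Centre of the jar's mouth plane (its lowest face when mouth down), same axes as jar_lug. Empty jar 0.3 to 0.45 kg. Just inside the mouth an inturned conical collar with a 31 mm opening and four small ribs make four pockets, on the +x, -x, +y and -y sides of the axis.
- jar_chamber (a point): Point on the jar's axis 30 mm above the mouth plane, inside the jar. Held mouth down and level and carried smoothly, the jar keeps the pieces in the pockets. The collar slopes 14 degrees: a pocket empties when the jar is leaned well beyond that with that pocket on the high side (a ball at about 25 degrees, the roller at 25 to 40), or is jerked hard sideways.
- stand: Jar stand, fixed: aluminium plate 130 (x) x 160 (y) x 12 mm with two upright steel pillars (20 mm thick, 115 mm high above the table) at 66 mm to +y and -y of its middle. The jar stands mouth down on the middle of the plate between the pillars, so it can be gripped only with the fingers on the stand's +x and -x sides. Origin: centre of its underside.
- tray: Catch tray, fixed open steel tray, outside 190 (x) x 140 (y) x 45 mm tall, walls 4 mm, floor 4 to 5 mm. Origin: centre of its underside.
- board: White draining board, fixed, 110 (x) x 320 (y) x 12 mm, with three places in a row along its y, about 105 mm apart: one holds an upturned beaker, one an upturned dish, the free one the rubber mat. Origin: centre of its underside.
- mat_top (a point): Centre of the top of the thin square rubber mat (84 x 84 x 3 mm, fixed on the draining board) where the jar is to be set; z up, 15 mm above the table.
- ball0_center (a point): Centre of a tungsten carbide grinding ball, 20 mm across, 62 g (0.61 N). The three balls and the roller start hidden in the jar, one in each of the four pockets (which is where varies), about 22 mm from the jar's axis and 16 mm above the mouth plane.
- ball1_center (a point): Centre of a tungsten carbide grinding ball, 20 mm across, 62 g (0.61 N). The three balls and the roller start hidden in the jar, one in each of the four pockets (which is where varies), about 22 mm from the jar's axis and 16 mm above the mouth plane.
- ball2_center (a point): Centre of a tungsten carbide grinding ball, 20 mm across, 62 g (0.61 N). The three balls and the roller start hidden in the jar, one in each of the four pockets (which is where varies), about 22 mm from the jar's axis and 16 mm above the mouth plane.
- roller_center (a point): Centre of the short tungsten carbide grinding roller, a cylinder 18 mm across and 15 mm long, 57 g (0.56 N). The three balls and the roller start hidden in the jar, one in each of the four pockets (which is where varies), about 22 mm from the jar's axis and 16 mm above the mouth plane. It stands on its flat end and sticks harder than the balls.
- beaker: Bystander, loose: upturned glass beaker, 68 mm across, 90 mm tall. Origin: centre of its underside.
- dish: Bystander, loose: upturned shallow glass dish, 74 mm across, 45 mm tall. Origin: centre of its underside.
- bottle: Bystander, loose: amber bottle, 56 mm across, 150 mm tall. Origin: centre of its underside.
- vial: Bystander, loose: small glass vial, 26 mm across, 50 mm tall. Origin: centre of its underside.
- spatula: Bystander, fixed: spatula lying flat, 190 mm long along its x, origin under its middle.
- weight: Bystander, loose: brass weight with a waist, 34 mm across, 45 mm tall. Origin: centre of its underside.
- petri: Bystander, fixed: stack of petri dishes, 90 mm across, 30 mm tall. Origin: centre of its underside.
- jar: The jar itself; origin at the centre of its mouth plane, same axes as jar_lug.
- ball0: The same piece; its origin is on its surface, not its centre, and turns with it: use the centre point.
- ball1: The same piece; its origin is on its surface, not its centre, and turns with it: use the centre point.
- ball2: The same piece; its origin is on its surface, not its centre, and turns with it: use the centre point.
- roller: The same piece; its origin is on its surface, not its centre, and turns with it: use the centre point.
Not all that is in view belongs to the job. What is shaped like the tray but red or yellow is not meant.

How it is judged (in metres and radians):
On the way, in this order (a step that is already met when the one before it is completed fails the run):
1. the jar is lifted clear of its stand (mouth more than 40 mm above the plate) with all four pieces still in it (z of jar_mouth in the frame of stand above 0.052 m and distance between each of ball0_center, ball1_center, ball2_center, roller_center and jar_chamber below 0.04 m), for 0.1 s.
2. all four pieces lie in the catch tray while the jar is still held above it, mouth down (x of ball0_center in the frame of tray between -0.092 and 0.092 m and y of ball0_center in the frame of tray between -0.067 and 0.067 m and z of each of ball0_center, ball1_center, ball2_center, roller_center in the frame of tray below 0.03 m and x of ball1_center in the frame of tray between -0.092 and 0.092 m and y of ball1_center in the frame of tray between -0.067 and 0.067 m and x of ball2_center in the frame of tray between -0.092 and 0.092 m and y of ball2_center in the frame of tray between -0.067 and 0.067 m and x of roller_center in the frame of tray between -0.092 and 0.092 m and y of roller_center in the frame of tray between -0.067 and 0.067 m and height (world z) of jar_mouth above 0.05 m and horizontal distance between jar_mouth and tray below 0.12 m), for 0.2 s.
At the end, for the whole second after the job is handed in: All four pieces lie on the floor of the catch tray; the jar stands at rest mouth down and upright (within about 4 degrees) on the rubber mat, its axis within 18 mm of the mat's centre, released (x of ball0_center in the frame of tray between -0.092 and 0.092 m and y of ball0_center in the frame of tray between -0.067 and 0.067 m and z of each of ball0_center, ball1_center, ball2_center, roller_center in the frame of tray below 0.03 m and x of ball1_center in the frame of tray between -0.092 and 0.092 m and y of ball1_center in the frame of tray between -0.067 and 0.067 m and x of ball2_center in the frame of tray between -0.092 and 0.092 m and y of ball2_center in the frame of tray between -0.067 and 0.067 m and x of roller_center in the frame of tray between -0.092 and 0.092 m and y of roller_center in the frame of tray between -0.067 and 0.067 m and angle between jar_lug's own z axis and vertical below 0.08 rad and horizontal distance between jar_mouth and mat_top below 0.018 m and height (world z) of jar_mouth between 0.011 and 0.019 m and linear speed of jar below 0.02 m/s); the robot touches nothing.
It fails at once if a bystander is pushed more than 25 mm (distance of any of beaker, dish, bottle, vial, weight from where it was at the start of the episode above 0.025 m).
It fails at once if a bystander is knocked over (angle between any of beaker, dish, bottle, vial, weight's own z axis and vertical above 0.6 rad).
It fails at once if a piece is dropped from far above the tray or flung (faster than 2.2 m/s) (linear speed of any of ball0, ball1, ball2, roller above 2.2 m/s).
It also fails if it takes over 72 s, if anything falls off the work surface, if the arm or the gripper's body presses on something with over 40 N, if the wrist force passes 120 N, or if a joint passes its speed limit or range.

## Working session

There is one attempt and no reset: what is moved stays moved. The work goes in short steps, Python scripts to look and compute and a shell command to move; the robot and the scene stay as the last step left them, time stands still between calls to the robot, and variables do not carry over. Pictures are saved under pics/ and viewed, about 8 in all and at most 12, crops included, and the job is handed in when it is done.

```bash
mkdir -p pics; cat > h.py <<'E'
import numpy as np, cv2, json
from cell import arm
from scipy.spatial.transform import Rotation as R
def ray(im,u,v,z):
    K=np.array(im["camera_matrix"]);Rc=np.array(im["rotation"]);c=np.array(im["xyz"])
    if Rc.shape!=(3,3): Rc=R.from_euler('xyz',Rc,degrees=True).as_matrix()
    d=Rc@np.linalg.inv(K)@np.array([u,v,1.]); return c+d*(z-c[2])/d[2]
def proj(im,p):
    K=np.array(im["camera_matrix"]);Rc=np.array(im["rotation"]);c=np.array(im["xyz"])
    q=K@(Rc.T@(np.array(p)-c)); return q[:2]/q[2]
def save(im,n): cv2.imwrite("pics/"+n,im["pixels"][:,:,::-1])
def toolR(o): return R.from_euler('xyz',o["tool_rot"],degrees=True).as_matrix()
def delta(p,o=None):
    o=o or arm.get_obs(); return toolR(o).T@(np.array(p)-o["eef_pos"])/.25
E
python3 - <<'E'
from h import *
o=arm.get_obs();print(o)
print(toolR(o).round(3))
for n in ("top","scene"):
    im=arm.get_image(n);save(im,n+"0.png");print(n,im["xyz"],np.array(im["rotation"]).round(3).tolist(),np.array(im["camera_matrix"]).tolist())
    for q in ("jar_lug","jar","stand","tray","board","mat_top","beaker","dish","bottle","vial","weight","petri","spatula"):
        for r in arm.look_for(im,q)[:2]:
            b=r["rect"];print(q,round(r["conf"],2),np.round(b).tolist(),ray(im,(b[0]+b[2])/2,(b[1]+b[3])/2,0)[:2].round(3))
E
```

```text
{'t': 0.0, 'joint_pos': array([ 5.59601985e+01,  1.04018324e+01,  9.21302804e+01, -1.90272389e-03,
        7.75655775e+01, -1.18179885e+01]), 'joint_vel': array([-0.12323939,  0.0349541 , -0.00043297,  0.00882442, -0.1147543 ,
        0.02965733]), 'tau': array([ 5.96606405e-04, -4.33844125e+01, -3.41865706e+01,  7.02071004e-02,
        3.82549851e-02, -1.47104952e-04]), 'eef_pos': array([0.21715822, 0.53189568, 0.25982229]), 'tool_rot': array([ 169.27124771,   89.90229199, -122.95015397]), 'ft_force': array([-0.43399302, -0.07422772,  0.65150473]), 'torque': array([-0.00461289,  0.01113793,  0.02888769]), 'finger_gap': 0.08798106625420103}
[[-0.001 -0.926  0.378]
 [-0.001  0.378  0.926]
 [-1.     0.    -0.002]]
top [ 0.36870039 -0.03717132  1.32298759] [-174.375, -1.695, -90.052] [[360.78417946419705, 0.0, 256.6920197037226], [0.0, 360.78417946419705, 189.1682261704938], [0.0, 0.0, 1.0]]
jar_lug 0.91 [320.0, 186.0, 346.0, 206.0] [ 0.475 -0.359]
jar_lug 0.31 [278.0, 208.0, 290.0, 214.0] [ 0.42  -0.178]
jar 0.57 [322.0, 187.0, 346.0, 208.0] [ 0.468 -0.362]
stand 0.84 [307.0, 176.0, 35
[... 1386 characters left out ...]
.0, 301.0, 246.0] [ 0.482 -0.019]
board 0.96 [305.0, 191.0, 408.0, 222.0] [0.54  0.285]
mat_top 0.69 [315.0, 194.0, 348.0, 215.0] [0.498 0.215]
beaker 0.89 [378.0, 167.0, 402.0, 202.0] [0.48  0.459]
dish 0.67 [349.0, 184.0, 371.0, 207.0] [0.492 0.33 ]
bottle 0.62 [216.0, 198.0, 237.0, 248.0] [ 0.449 -0.134]
vial 0.66 [227.0, 193.0, 302.0, 247.0] [ 0.482 -0.018]
vial 0.42 [210.0, 206.0, 214.0, 227.0] [ 0.398 -0.164]
weight 0.73 [244.0, 257.0, 255.0, 270.0] [ 0.648 -0.142]
petri 0.8 [337.0, 230.0, 367.0, 260.0] [0.698 0.166]
petri 0.24 [151.0, 212.0, 179.0, 253.0] [ 0.413 -0.321]
spatula 0.89 [230.0, 277.0, 292.0, 305.0] [ 0.757 -0.155]
spatula 0.72 [151.0, 211.0, 180.0, 249.0] [ 0.402 -0.317]
```

```bash
python3 -c "
import cv2,numpy as np
a=cv2.imread('pics/top0.png')[90:310,90:430];cv2.imwrite('pics/top0c.png',cv2.resize(a,None,fx=2.3,fy=2.3,interpolation=cv2.INTER_CUBIC))
b=cv2.imread('pics/scene0.png')[120:320,110:420];cv2.imwrite('pics/scene0c.png',cv2.resize(b,None,fx=2.5,fy=2.5,interpolation=cv2.INTER_CUBIC))"
```

```text
(no output)
```

View pics/top0c.png

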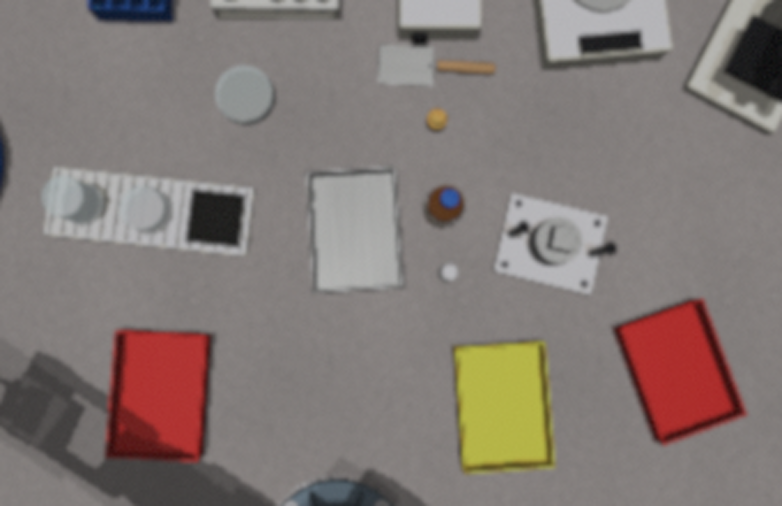

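View pics/scene0c.png

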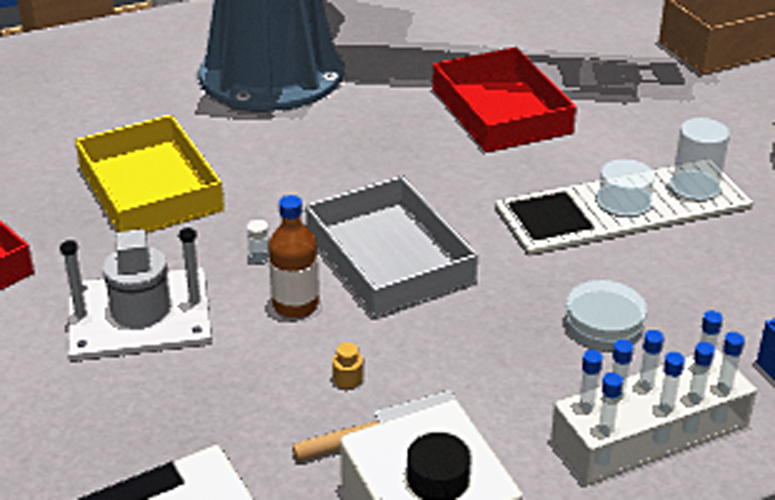

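The pictures show the stand at crop (552,243), with pillars at (518,230) and (600,250). The grey steel tray is at (355,230), the black mat at (216,218), the bottle at (445,203) and the vial at (449,272). The red and yellow trays are decoys.

```bash
python3 - <<'E'
from h import *
im=arm.get_image("top")
f=lambda pts,z:np.array([ray(im,90+u/2.3,90+v/2.3,z)[:2] for u,v in pts])
def show(n,pts,z):
    P=f(pts,z);c=P.mean(0);e=(P[0]+P[1]-P[2]-P[3]);print(n,c.round(4),"x-axis yaw",np.degrees(np.arctan2(e[1],e[0])).round(1)); return c
show("stand",[(513,194),(607,215),(592,293),(497,270)],.012)
show("tray",[(308,172),(393,169),(403,290),(315,291)],.045)
show("mat",[(190,190),(243,193),(239,245),(187,242)],.015)
show("board",[(55,168),(253,187),(246,254),(44,235)],.012)
for n,p,z in (("bottle",(450,198),.15),("vial",(449,271),.05),("weight",(437,119),.04),("petri",(244,94),.03),("dish",(147,207),.045)): print(n,f([p],z))
# scene cam cross-check, crop offset (110,120) scale 2.5
s=arm.get_image("scene")
g=lambda pts,z:np.array([ray(s,110+u/2.5,120+v/2.5,z)[:2] for u,v in pts]).mean(0).round(4)
print("stand s",g([(72,357),(210,344),(205,270),(70,292)],.012), "lugtop s",g([(118,236),(146,233)],.114),
 "mat s",g([(507,204),(572,192),(592,228),(528,240)],.015),"tray s",g([(308,210),(403,179),(476,257),(375,290)],.045))
print("lug in top full px", [arm.look_for(im,"jar_lug")[0]["rect"]])
for l in (.096,.114): 
    b=arm.look_for(im,"jar_lug")[0]["rect"];print(ray(im,(b[0]+b[2])/2,(b[1]+b[3])/2,.078))
# lug top corners
E
```

```text
stand [ 0.4748 -0.3456] x-axis yaw -12.6
tray [ 0.4914 -0.0309] x-axis yaw 4.2
mat [0.5139 0.19  ] x-axis yaw -2.7
board [0.5244 0.2928] x-axis yaw -6.0
bottle [[ 0.52765056 -0.16728173]]
vial [[ 0.42797534 -0.17583543]]
weight [[ 0.66819018 -0.16002006]]
petri [[0.70899968 0.14511628]]
dish [[0.52646524 0.28885323]]
stand s [ 0.4892 -0.3384] lugtop s [ 0.4712 -0.3307] mat s [0.521  0.1938] tray s [ 0.5042 -0.0248]
lug in top full px [[315.9, 184.8, 344.6, 206.8]]
[ 0.46863105 -0.33047048  0.078     ]
[ 0.46863105 -0.33047048  0.078     ]
```

```bash
python3 -m crank '[{"x":-0.16,"y":-0.7,"z":-0.84,"ax":0.444,"grip":1},{"x":-0.16,"y":-0.7,"z":-0.84,"ax":0.444,"grip":1},{"x":-0.16,"y":-0.7,"z":-0.84,"ax":0.444,"grip":1},{"x":-0.16,"y":-0.7,"z":-0.84,"ax":0.444,"grip":1},{"x":-0.16,"y":-0.7,"z":-0.84,"ax":0.444,"grip":1},{"x":-0.16,"y":-0.7,"z":-0.84,"ax":0.444,"grip":1},{"x":-0.16,"y":-0.7,"z":-0.84,"ax":0.444,"grip":1},{"x":-0.16,"y":-0.7,"z":-0.84,"ax":0.444,"grip":1}]'
python3 -c "
from h import *
print(delta([.40,-.08,.32]))"
```

```text
[-0.23716755 -1.60229296 -1.99131747]invalid input
```

```bash
python3 -m crank '[{"grip":1,"x":-0.16,"y":-0.7,"z":-0.84,"ax":0.44,"ay":0,"az":0},{"grip":1,"x":-0.16,"y":-0.7,"z":-0.84,"ax":0.44,"ay":0,"az":0},{"grip":1,"x":-0.16,"y":-0.7,"z":-0.84,"ax":0.44,"ay":0,"az":0},{"grip":1,"x":-0.16,"y":-0.7,"z":-0.84,"ax":0.44,"ay":0,"az":0},{"grip":1,"x":-0.16,"y":-0.7,"z":-0.84,"ax":0.44,"ay":0,"az":0},{"grip":1,"x":-0.16,"y":-0.7,"z":-0.84,"ax":0.44,"ay":0,"az":0},{"grip":1,"x":-0.16,"y":-0.7,"z":-0.84,"ax":0.44,"ay":0,"az":0}]'
python3 -c "
from h import *
print(delta([.40,-.08,.32]))"
```

```text
t: 2.23
eef_pos: [0.3005, 0.2692, 0.3014]
tool_rot: [-38.3, 89.9, -10.4]
ft_force: [1.0, -0.1, 0.6]
finger_gap: 0.0879
[-0.07324614 -1.42055476 -0.30219872]
```

```bash
python3 -m crank '[{"grip":1,"x":0,"y":-1,"z":-0.21,"ax":0.45,"ay":0,"az":0},{"grip":1,"x":0,"y":-1,"z":-0.21,"ax":0.45,"ay":0,"az":0},{"grip":1,"x":0,"y":-1,"z":-0.21,"ax":0.45,"ay":0,"az":0},{"grip":1,"x":0,"y":-1,"z":-0.21,"ax":0.45,"ay":0,"az":0},{"grip":1,"x":0,"y":-1,"z":-0.21,"ax":0.45,"ay":0,"az":0},{"grip":1,"x":0,"y":-1,"z":-0.21,"ax":0.45,"ay":0,"az":0},{"grip":1,"x":0,"y":-1,"z":-0.21,"ax":0.45,"ay":0,"az":0}]'
python3 -c "
from h import *
print(toolR(arm.get_obs()).round(3),delta([.475,-.34,.32]))"
```

```text
t: 2.82
eef_pos: [0.3723, 0.0185, 0.3021]
tool_rot: [-29.3, 89.8, -42.5]
ft_force: [-0.5, 0.6, -0.4]
finger_gap: 0.088
[[ 0.003  0.228  0.974]
 [-0.003  0.974 -0.228]
 [-1.    -0.002  0.004]] [-0.06632865 -1.30247908  0.72754198]
```

```bash
python3 -m crank '[{"grip":1,"x":0,"y":-1,"z":0.56,"ax":0,"ay":0,"az":0},{"grip":1,"x":0,"y":-1,"z":0.56,"ax":0,"ay":0,"az":0},{"grip":1,"x":0,"y":-1,"z":0.56,"ax":0,"ay":0,"az":0},{"grip":1,"x":0,"y":-1,"z":0.56,"ax":0,"ay":0,"az":0},{"grip":1,"x":0,"y":-1,"z":0.56,"ax":0,"ay":0,"az":0},{"grip":1,"x":0,"y":-1,"z":0.56,"ax":0,"ay":0,"az":0},{"grip":1,"x":0,"y":-1,"z":0.56,"ax":0,"ay":0,"az":0},{"grip":1,"x":0,"y":-1,"z":0.56,"ax":0,"ay":0,"az":0}]'
python3 -m crank '[{"grip":1,"x":0,"y":-0.25,"z":0.15,"ax":0,"ay":0,"az":0},{"grip":1,"x":0,"y":-0.25,"z":0.15,"ax":0,"ay":0,"az":0},{"grip":1,"x":0,"y":-0.25,"z":0.15,"ax":0,"ay":0,"az":0},{"grip":1,"x":0,"y":-0.25,"z":0.15,"ax":0,"ay":0,"az":0}]'
python3 -c "
from h import *
im=arm.get_image('wrist');save(im,'w1.png');print(im['xyz'],np.array(im['rotation']).round(2).tolist(),np.array(im['camera_matrix']).tolist())
for q in ('jar_lug','jar','stand'): print(q,arm.look_for(im,q)[:2])
print(arm.get_obs()['ft_force'])"
```

```text
t: 3.48
eef_pos: [0.4524, -0.2625, 0.3022]
tool_rot: [-45.5, 89.7, -58.9]
ft_force: [-1.3, -0.3, -0.5]
finger_gap: 0.0881
t: 3.82
eef_pos: [0.4746, -0.3324, 0.3015]
tool_rot: [-48.2, 89.8, -61.7]
ft_force: [-0.5, 0.8, -0.3]
finger_gap: 0.088
[ 0.49150088 -0.25667068  0.42560116] [162.56, -0.07, -13.47] [[343.201228375869, 0.0, 251.16619325963995], [0.0, 343.201228375869, 201.61303635065727], [0.0, 0.0, 1.0]]
jar_lug [{'rect': [220.8, 134.9, 288.1, 208.8], 'conf': 0.56}]
jar [{'rect': [220.7, 136.2, 290.0, 211.8], 'conf': 0.62}]
stand [{'rect': [200.6, 96.3, 313.6, 260.7], 'conf': 0.88}]
[0.00281267 0.12068244 0.18779036]
```

View pics/w1.png

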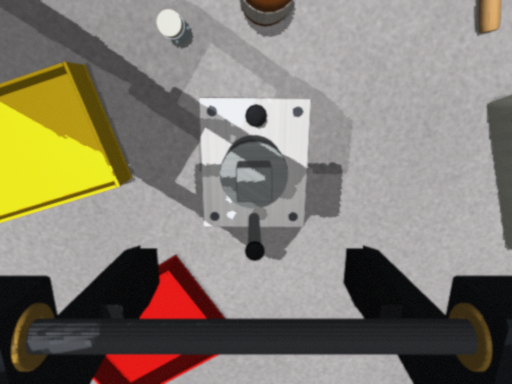

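The wrist view shows the stand squared up with the image, plate (200-310, 98-226). The pillar tops are at (256,116) and (255,250), and the lug is near (255,182). I'll zoom in on it.

```bash
python3 -c "
import cv2
a=cv2.imread('pics/w1.png')[90:265,190:325];a=cv2.convertScaleAbs(a,alpha=1.5);cv2.imwrite('pics/w1c.png',cv2.resize(a,None,fx=3.4,fy=3.4,interpolation=cv2.INTER_CUBIC))"
```

```text
(no output)
```

View pics/w1c.png

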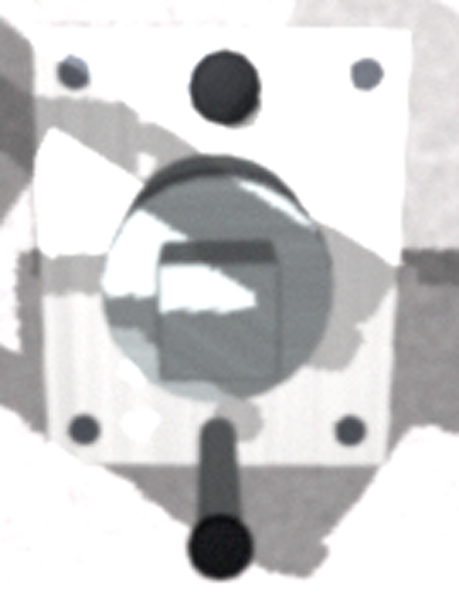

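```bash
python3 - <<'E'
from h import *
im=arm.get_image("wrist")
f=lambda pts,z:np.array([ray(im,190+u/3.4,90+v/3.4,z)[:2] for u,v in pts])
P=f([(160,263),(281,263),(281,382),(158,380)],.114)
print("lug",P.mean(0),"sides",np.linalg.norm(np.diff(P,axis=0),axis=1))
for a,b in((0,1),(3,2)): d=P[b]-P[a];print(np.degrees(np.arctan2(d[1],d[0])))
for a,b in((0,3),(1,2)): d=P[b]-P[a];print(np.degrees(np.arctan2(d[1],d[0]))+90)
Q=f([(224,88),(220,547)],.115);print("pillars",Q,Q.mean(0),np.degrees(np.arctan2(*(Q[1]-Q[0])[::-1]))+90,np.linalg.norm(Q[1]-Q[0]))
S=f([(73,72),(366,73),(349,430),(84,430)],.012);print("screws",S.mean(0))
p=np.r_[P.mean(0),.105];print(delta(p),toolR(arm.get_obs()).round(3),arm.get_obs()["eef_pos"])
print("vial",ray(im,170,22,.05),"bottle?",im["xyz"])
E
```

```text
lug [ 0.47629799 -0.33557361] sides [0.0329838  0.03404794 0.03460617]
-13.368417943171021
-14.363541561293767
-15.004780147408965
-12.254609145139838
pillars [[ 0.49170034 -0.27417379]
 [ 0.46088055 -0.40146711]] [ 0.47629045 -0.33782045] -13.610331593738849 0.13097116906854506
screws [ 0.47612535 -0.33882307]
[ 0.79212179 -0.01493636  0.00818588] [[ 0.003  0.23   0.973]
 [-0.005  0.973 -0.23 ]
 [-1.    -0.004  0.004]] [ 0.474567   -0.33057762  0.30300564]
vial [ 0.42970065 -0.1709015   0.05      ] bottle? [ 0.49113772 -0.25453756  0.42688034]
```

```bash
python3 -m crank '[{"grip":1,"x":0.15,"y":-0.02,"z":0.008,"ax":0,"ay":0,"az":0},{"grip":1,"x":0.3,"y":-0.02,"z":0.008,"ax":0,"ay":0,"az":0},{"grip":1,"x":0.45,"y":-0.02,"z":0.008,"ax":0,"ay":0,"az":0},{"grip":1,"x":0.6,"y":-0.02,"z":0.008,"ax":0,"ay":0,"az":0},{"grip":1,"x":0.66,"y":-0.02,"z":0.008,"ax":0,"ay":0,"az":0},{"grip":1,"x":0.7,"y":-0.02,"z":0.008,"ax":0,"ay":0,"az":0},{"grip":1,"x":0.7,"y":-0.02,"z":0.008,"ax":0,"ay":0,"az":0},{"grip":1,"x":0.7,"y":-0.02,"z":0.008,"ax":0,"ay":0,"az":0}]'
python3 -c "
from h import *
o=arm.get_obs();print(delta([.4763,-.337,.105],o),toolR(o).round(3))
im=arm.get_image('wrist');save(im,'w2.png');print(arm.look_for(im,'jar_lug')[:2])
for z in (.078,.114):
  print([proj(im,[.4763+.017*(a*.973+b*.23),-.337+.017*(-a*.23+b*.973),z]).round(0).tolist() for a,b in((-1,1),(1,1),(1,-1),(-1,-1))])
a=cv2.imread('pics/w2.png');cv2.imwrite('pics/w2c.png',cv2.convertScaleAbs(a,alpha=1.6))
"
```

```text
t: 4.73
eef_pos: [0.4765, -0.3367, 0.1292]
tool_rot: [-40.6, 89.6, -53.8]
ft_force: [0.4, 0.1, 0.9]
finger_gap: 0.0882
[ 0.09661682 -0.00098221 -0.00082986] [[ 0.004  0.229  0.973]
 [-0.005  0.973 -0.229]
 [-1.    -0.004  0.005]]
[{'rect': [185.0, 158.1, 317.6, 305.4], 'conf': 0.96}]Traceback (most recent call last):
  File "<string>", line 6, in <module>
    print([proj(im,[.4763+.017*(a*.973+b*.23),-.337+.017*(-a*.23+b*.973),z]).round(0).tolist() for a,b in((-1,1),(1,1),(1,-1),(-1,-1))])
           ~~~~^^^^^^^^^^^^^^^^^^^^^^^^^^^^^^^^^^^^^^^^^^^^^^^^^^^^^^^^^^^^^
  File "h.py", line 10, in proj
    q=K@(Rc.T@(np.array(p)-c)); return q[:2]/q[2]
      ~^^~~~~~~~~~~~~~~~~~~~~~
ValueError: matmul: Input operand 1 does not have enough dimensions (has 0, gufunc core with signature (n?,k),(k,m?)->(n?,m?) requires 1)
```

```bash
python3 - <<'E'
s=open('h.py').read()
i=s.index("def proj");j=s.index("def save")
s=s[:i]+'''def proj(im,p):
    K=np.array(im["camera_matrix"]);Rc=R.from_euler('xyz',im["rotation"],degrees=True).as_matrix()
    q=K@(Rc.T@(np.array(p)-im["xyz"])); return q[:2]/q[2]
'''+s[j:]
open('h.py','w').write(s)
E
python3 -c "
from h import *
im=arm.get_image('wrist')
for z in (.078,.114):
  print([proj(im,[.4763+.017*(a*.973+b*.23),-.337+.017*(-a*.23+b*.973),z]).round(0).tolist() for a,b in((-1,1),(1,1),(1,-1),(-1,-1))])
a=cv2.imread('pics/w2.png');cv2.imwrite('pics/w2c.png',cv2.convertScaleAbs(a,alpha=1.6))
"
```

```text
[[220.0, 210.0], [282.0, 210.0], [281.0, 266.0], [221.0, 266.0]]
[[213.0, 236.0], [290.0, 236.0], [287.0, 302.0], [215.0, 303.0]]
```

View pics/w2c.png

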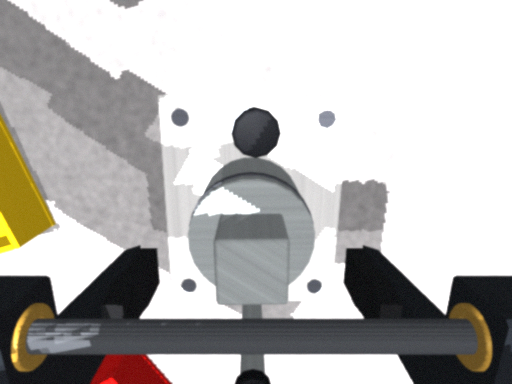

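The lug's top face (214-289, 238-304) matches the prediction within 2 px and sits centred between the fingers. I'll go down and grip.

```bash
python3 -m crank '[{"grip":1,"x":0.05,"y":0,"z":0,"ax":0,"ay":0,"az":0},{"grip":1,"x":0.09,"y":0,"z":0,"ax":0,"ay":0,"az":0},{"grip":1,"x":0.095,"y":0,"z":0,"ax":0,"ay":0,"az":0},{"grip":1,"x":0.095,"y":0,"z":0,"ax":0,"ay":0,"az":0},{"grip":-0.1,"x":0.095,"y":0,"z":0,"ax":0,"ay":0,"az":0},{"grip":-0.2,"x":0.095,"y":0,"z":0,"ax":0,"ay":0,"az":0},{"grip":-0.3,"x":0.095,"y":0,"z":0,"ax":0,"ay":0,"az":0},{"grip":-0.5,"x":0.095,"y":0,"z":0,"ax":0,"ay":0,"az":0},{"grip":-0.7,"x":0.095,"y":0,"z":0,"ax":0,"ay":0,"az":0},{"grip":-1,"x":0.095,"y":0,"z":0,"ax":0,"ay":0,"az":0},{"grip":-1,"x":0.095,"y":0,"z":0,"ax":0,"ay":0,"az":0},{"grip":-1,"x":0.095,"y":0,"z":0,"ax":0,"ay":0,"az":0},{"grip":-1,"x":0.095,"y":0,"z":0,"ax":0,"ay":0,"az":0},{"grip":-1,"x":0.095,"y":0,"z":0,"ax":0,"ay":0,"az":0},{"grip":-1,"x":0.095,"y":0,"z":0,"ax":0,"ay":0,"az":0},{"grip":-1,"x":0.095,"y":0,"z":0,"ax":0,"ay":0,"az":0}]' 50
```

```text
t: 6.22
eef_pos: [0.477, -0.3377, 0.1065]
tool_rot: [-39.1, 89.5, -52.4]
ft_force: [-0.3, 0.1, 0.3]
finger_gap: 0.0336
```

```bash
python3 -m crank '[{"grip":-1,"x":-0.004,"y":0,"z":0,"ax":0,"ay":0,"az":0},{"grip":-1,"x":-0.012,"y":0,"z":0,"ax":0,"ay":0,"az":0},{"grip":-1,"x":-0.025,"y":0,"z":0,"ax":0,"ay":0,"az":0},{"grip":-1,"x":-0.045,"y":0,"z":0,"ax":0,"ay":0,"az":0},{"grip":-1,"x":-0.075,"y":0,"z":0,"ax":0,"ay":0,"az":0},{"grip":-1,"x":-0.115,"y":0,"z":0,"ax":0,"ay":0,"az":0},{"grip":-1,"x":-0.165,"y":0,"z":0,"ax":0,"ay":0,"az":0},{"grip":-1,"x":-0.22,"y":0,"z":0,"ax":0,"ay":0,"az":0},{"grip":-1,"x":-0.28,"y":0,"z":0,"ax":0,"ay":0,"az":0},{"grip":-1,"x":-0.34,"y":0,"z":0,"ax":0,"ay":0,"az":0},{"grip":-1,"x":-0.4,"y":0,"z":0,"ax":0,"ay":0,"az":0},{"grip":-1,"x":-0.46,"y":0,"z":0,"ax":0,"ay":0,"az":0},{"grip":-1,"x":-0.52,"y":0,"z":0,"ax":0,"ay":0,"az":0},{"grip":-1,"x":-0.58,"y":0,"z":0,"ax":0,"ay":0,"az":0},{"grip":-1,"x":-0.64,"y":0,"z":0,"ax":0,"ay":0,"az":0},{"grip":-1,"x":-0.69,"y":0,"z":0,"ax":0,"ay":0,"az":0},{"grip":-1,"x":-0.73,"y":0,"z":0,"ax":0,"ay":0,"az":0},{"grip":-1,"x":-0.76,"y":0,"z":0,"ax":0,"ay":0,"az":0},{"grip":-1,"x":-0.77,"y":0,"z":0,"ax":0,"ay":0,"az":0},{"grip":-1,"x":-0.77,"y":0,"z":0,"ax":0,"ay":0,"az":0}]'
python3 -c "
from h import *
o=arm.get_obs();print(o['ft_force'],o['torque'],toolR(o).round(3),delta([.497,-.028,.295],o))"
```

```text
t: 7.88
eef_pos: [0.4761, -0.3365, 0.2997]
tool_rot: [-38.5, 89.4, -51.7]
ft_force: [-0.7, 0.4, -6.0]
finger_gap: 0.0335
[-0.70606474  0.43648563 -6.01474674] [-0.02086424  0.06748591 -0.01545994] [[ 0.006  0.23   0.973]
 [-0.008  0.973 -0.23 ]
 [-1.    -0.006  0.008]] [ 0.00947586  1.2201652  -0.2024062 ]
```

```bash
python3 -m crank '[{"grip":-1,"x":0,"y":0.01,"z":-0.002,"ax":0,"ay":0,"az":0},{"grip":-1,"x":0,"y":0.03,"z":-0.005,"ax":0,"ay":0,"az":0},{"grip":-1,"x":0,"y":0.06,"z":-0.01,"ax":0,"ay":0,"az":0},{"grip":-1,"x":0,"y":0.1,"z":-0.017,"ax":0,"ay":0,"az":0},{"grip":-1,"x":0,"y":0.15,"z":-0.025,"ax":0,"ay":0,"az":0},{"grip":-1,"x":0,"y":0.21,"z":-0.035,"ax":0,"ay":0,"az":0},{"grip":-1,"x":0,"y":0.27,"z":-0.045,"ax":0,"ay":0,"az":0},{"grip":-1,"x":0,"y":0.33,"z":-0.055,"ax":0,"ay":0,"az":0},{"grip":-1,"x":0,"y":0.39,"z":-0.065,"ax":0,"ay":0,"az":0},{"grip":-1,"x":0,"y":0.45,"z":-0.075,"ax":0,"ay":0,"az":0},{"grip":-1,"x":0,"y":0.51,"z":-0.085,"ax":0,"ay":0,"az":0},{"grip":-1,"x":0,"y":0.57,"z":-0.095,"ax":0,"ay":0,"az":0},{"grip":-1,"x":0,"y":0.63,"z":-0.105,"ax":0,"ay":0,"az":0},{"grip":-1,"x":0,"y":0.69,"z":-0.115,"ax":0,"ay":0,"az":0},{"grip":-1,"x":0,"y":0.74,"z":-0.123,"ax":0,"ay":0,"az":0},{"grip":-1,"x":0,"y":0.78,"z":-0.13,"ax":0,"ay":0,"az":0},{"grip":-1,"x":0,"y":0.81,"z":-0.135,"ax":0,"ay":0,"az":0},{"grip":-1,"x":0,"y":0.83,"z":-0.138,"ax":0,"ay":0,"az":0},{"grip":-1,"x":0,"y":0.84,"z":-0.14,"ax":0,"ay":0,"az":0},{"grip":-1,"x":0,"y":0.84,"z":-0.14,"ax":0,"ay":0,"az":0}]'
python3 -c "
from h import *
im=arm.get_image('wrist');save(im,'w3.png');r=arm.look_for(im,'tray')[:2];print(r)
for q in r: b=q['rect'];print(ray(im,(b[0]+b[2])/2,(b[1]+b[3])/2,.022))
o=arm.get_obs();print(o['ft_force'],toolR(o).round(3),delta([.492,-.02,.295],o))"
```

```text
t: 9.55
eef_pos: [0.4904, -0.1238, 0.2981]
tool_rot: [-38.6, 89.4, -51.8]
ft_force: [-0.4, 0.6, -4.7]
finger_gap: 0.0339
[{'rect': [0.0, 230.9, 146.4, 317.4], 'conf': 0.79}, {'rect': [121.8, 0.9, 338.6, 163.4], 'conf': 0.62}]
[ 0.2310952  -0.21488599  0.022     ]
[ 0.48930725 -0.03247761  0.022     ]
[ 1.37372281  0.08517856 -5.78952491] [[ 0.006  0.23   0.973]
 [-0.008  0.973 -0.23 ]
 [-1.    -0.007  0.008]] [ 0.00894284  0.408367   -0.08991151]
```

View pics/w3.png

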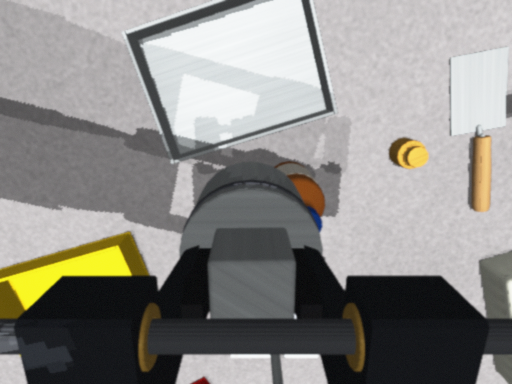

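The tray rim corners show at (124,35), (173,160) and (333,112). The bottle is just below and right of the jar, at (306,195).

```bash
python3 - <<'E'
from h import *
im=arm.get_image("wrist")
P=[ray(im,u,v,.045)[:2] for u,v in((124,35),(173,160),(333,112))]
print(P,(P[0]+P[2])/2,np.linalg.norm(P[1]-P[0]),np.linalg.norm(P[2]-P[1]))
c=(P[0]+P[2])/2;o=arm.get_obs();print(o["ft_force"],o["eef_pos"],delta([*c,.295],o))
E
```

```text
[array([0.39850195, 0.03326029]), array([ 0.40841202, -0.09840287]), array([ 0.58942066, -0.08842711])] [ 0.4939613  -0.02758341] 0.132035589255658 0.18128331953293708
[ 0.30373049 -0.93463829 -6.07262459] [ 0.49031756 -0.12459884  0.29806873] [ 0.00913046  0.38104719 -0.07533044]
```

```bash
python3 -m crank '[{"grip":-1,"x":0,"y":0.01,"z":-0.002,"ax":0,"ay":0,"az":0},{"grip":-1,"x":0,"y":0.03,"z":-0.006,"ax":0,"ay":0,"az":0},{"grip":-1,"x":0,"y":0.06,"z":-0.012,"ax":0,"ay":0,"az":0},{"grip":-1,"x":0,"y":0.1,"z":-0.02,"ax":0,"ay":0,"az":0},{"grip":-1,"x":0,"y":0.15,"z":-0.03,"ax":0,"ay":0,"az":0},{"grip":-1,"x":0,"y":0.2,"z":-0.04,"ax":0,"ay":0,"az":0},{"grip":-1,"x":0.01,"y":0.25,"z":-0.05,"ax":0,"ay":0,"az":0},{"grip":-1,"x":0.03,"y":0.3,"z":-0.06,"ax":0,"ay":0,"az":0},{"grip":-1,"x":0.06,"y":0.34,"z":-0.068,"ax":0,"ay":0,"az":0},{"grip":-1,"x":0.1,"y":0.38,"z":-0.075,"ax":0,"ay":0,"az":0},{"grip":-1,"x":0.15,"y":0.4,"z":-0.08,"ax":0,"ay":0,"az":0},{"grip":-1,"x":0.2,"y":0.42,"z":-0.083,"ax":0,"ay":0,"az":0},{"grip":-1,"x":0.25,"y":0.43,"z":-0.085,"ax":0,"ay":0,"az":0},{"grip":-1,"x":0.3,"y":0.43,"z":-0.085,"ax":0,"ay":0,"az":0},{"grip":-1,"x":0.34,"y":0.43,"z":-0.085,"ax":0,"ay":0,"az":0},{"grip":-1,"x":0.37,"y":0.43,"z":-0.085,"ax":0,"ay":0,"az":0},{"grip":-1,"x":0.39,"y":0.43,"z":-0.085,"ax":0,"ay":0,"az":0},{"grip":-1,"x":0.4,"y":0.43,"z":-0.085,"ax":0,"ay":0,"az":0},{"grip":-1,"x":0.4,"y":0.43,"z":-0.085,"ax":0,"ay":0,"az":0},{"grip":-1,"x":0.4,"y":0.43,"z":-0.085,"ax":0,"ay":0,"az":0}]'
python3 -c "
from h import *
o=arm.get_obs();print(o['joint_pos'].round(1),toolR(o).round(3))
f=[]
for i in range(4): arm.get_image('wrist');f.append(arm.get_obs()['ft_force'][2])
print(f,np.mean(f))"
```

```text
t: 11.37
eef_pos: [0.4954, -0.0161, 0.1976]
tool_rot: [-37.3, 89.4, -50.6]
ft_force: [0.2, 0.6, -5.6]
finger_gap: 0.0332
[-15.4   3.8 107.1  -0.4  68.6  -1.9] [[ 0.007  0.231  0.973]
 [-0.008  0.973 -0.231]
 [-1.    -0.007  0.009]]
[np.float64(-5.275107401674403), np.float64(-6.195118979161814), np.float64(-6.245466468943446), np.float64(-5.781614725960214)] -5.8743268939349695
```

```bash
python3 -m crank '[{"grip":-1,"x":0.009,"y":0.026,"z":0,"ax":0,"ay":0,"az":-0.044},{"grip":-1,"x":0.02,"y":0.052,"z":0,"ax":0,"ay":0,"az":-0.089},{"grip":-1,"x":0.032,"y":0.077,"z":0,"ax":0,"ay":0,"az":-0.133},{"grip":-1,"x":0.046,"y":0.103,"z":0,"ax":0,"ay":0,"az":-0.178},{"grip":-1,"x":0.062,"y":0.127,"z":0,"ax":0,"ay":0,"az":-0.222},{"grip":-1,"x":0.08,"y":0.151,"z":0,"ax":0,"ay":0,"az":-0.267},{"grip":-1,"x":0.1,"y":0.175,"z":0,"ax":0,"ay":0,"az":-0.311},{"grip":-1,"x":0.121,"y":0.197,"z":0,"ax":0,"ay":0,"az":-0.356},{"grip":-1,"x":0.143,"y":0.219,"z":0,"ax":0,"ay":0,"az":-0.4},{"grip":-1,"x":0.167,"y":0.239,"z":0,"ax":0,"ay":0,"az":-0.444},{"grip":-1,"x":0.167,"y":0.239,"z":0,"ax":0,"ay":0,"az":-0.444},{"grip":-1,"x":0.167,"y":0.239,"z":0,"ax":0,"ay":0,"az":-0.444},{"grip":-1,"x":0.167,"y":0.239,"z":0,"ax":0,"ay":0,"az":-0.444}]'
python3 -c "
from h import *
o=arm.get_obs();print(o['joint_pos'].round(1),toolR(o).round(3))
f=[]
for i in range(4): arm.get_image('wrist');f.append(arm.get_obs()['ft_force'][2])
print(f,np.mean(f))"
```

```text
t: 12.65
eef_pos: [0.5101, 0.0418, 0.1561]
tool_rot: [-89.1, 49.8, -102.6]
ft_force: [-0.2, -0.3, -4.7]
finger_gap: 0.0337
[ 10.7  24.7  95.8 -36.9  80.4  37.5] [[-0.141  0.182  0.973]
 [-0.63   0.742 -0.231]
 [-0.764 -0.645  0.01 ]]
[np.float64(-6.131815384767009), np.float64(-5.532901442281035), np.float64(-5.0682982260655765), np.float64(-4.653581702986049)] -5.346649189024917
```

```bash
python3 -m crank '[{"grip":-1,"x":0.001,"y":-0.032,"z":0,"ax":0,"ay":0,"az":0.056},{"grip":-1,"x":0.006,"y":-0.065,"z":0,"ax":0,"ay":0,"az":0.111},{"grip":-1,"x":0.013,"y":-0.096,"z":0,"ax":0,"ay":0,"az":0.167},{"grip":-1,"x":0.022,"y":-0.127,"z":0,"ax":0,"ay":0,"az":0.222},{"grip":-1,"x":0.035,"y":-0.157,"z":0,"ax":0,"ay":0,"az":0.278},{"grip":-1,"x":0.05,"y":-0.186,"z":0,"ax":0,"ay":0,"az":0.333},{"grip":-1,"x":0.067,"y":-0.214,"z":0,"ax":0,"ay":0,"az":0.389},{"grip":-1,"x":0.087,"y":-0.239,"z":0,"ax":0,"ay":0,"az":0.444},{"grip":-1,"x":0.109,"y":-0.263,"z":0,"ax":0,"ay":0,"az":0.5},{"grip":-1,"x":0.133,"y":-0.285,"z":0,"ax":0,"ay":0,"az":0.556},{"grip":-1,"x":0.159,"y":-0.305,"z":0,"ax":0,"ay":0,"az":0.611},{"grip":-1,"x":0.186,"y":-0.322,"z":0,"ax":0,"ay":0,"az":0.667},{"grip":-1,"x":0.215,"y":-0.337,"z":0,"ax":0,"ay":0,"az":0.722},{"grip":-1,"x":0.245,"y":-0.35,"z":0,"ax":0,"ay":0,"az":0.778},{"grip":-1,"x":0.276,"y":-0.359,"z":0,"ax":0,"ay":0,"az":0.833},{"grip":-1,"x":0.307,"y":-0.366,"z":0,"ax":0,"ay":0,"az":0.889},{"grip":-1,"x":0.307,"y":-0.366,"z":0,"ax":0,"ay":0,"az":0.889},{"grip":-1,"x":0.307,"y":-0.366,"z":0,"ax":0,"ay":0,"az":0.889},{"grip":-1,"x":0.307,"y":-0.366,"z":0,"ax":0,"ay":0,"az":0.889}]'
python3 -c "
from h import *
o=arm.get_obs();print(o['joint_pos'].round(1),toolR(o).round(3))
f=[]
for i in range(6): arm.get_image('wrist');f.append(arm.get_obs()['ft_force'][2])
print(np.round(f,1),np.mean(f))"
```

```text
t: 14.43
eef_pos: [0.4822, -0.0755, 0.1578]
tool_rot: [88.9, 50.4, 75.8]
ft_force: [0.4, 0.9, -4.7]
finger_gap: 0.0337
[-43.7  14.7 109.   34.2  80.4 -43.8] [[ 0.157  0.171  0.973]
 [ 0.618  0.751 -0.232]
 [-0.771  0.637  0.012]]
[-4.9 -5.4 -4.1 -4.9 -4.7 -5. ] -4.812262316339375
```

```bash
python3 -m crank '[{"grip":-1,"x":0.001,"y":0.032,"z":0,"ax":0,"ay":0,"az":-0.056},{"grip":-1,"x":0.006,"y":0.065,"z":0,"ax":0,"ay":0,"az":-0.111},{"grip":-1,"x":0.013,"y":0.096,"z":0,"ax":0,"ay":0,"az":-0.167},{"grip":-1,"x":0.022,"y":0.127,"z":0,"ax":0,"ay":0,"az":-0.222},{"grip":-1,"x":0.035,"y":0.157,"z":0,"ax":0,"ay":0,"az":-0.278},{"grip":-1,"x":0.05,"y":0.186,"z":0,"ax":0,"ay":0,"az":-0.333},{"grip":-1,"x":0.067,"y":0.214,"z":0,"ax":0,"ay":0,"az":-0.389},{"grip":-1,"x":0.087,"y":0.239,"z":0,"ax":0,"ay":0,"az":-0.444},{"grip":-1,"x":0.087,"y":0.239,"z":0,"ax":0,"ay":0,"az":-0.444},{"grip":-1,"x":0.087,"y":0.239,"z":0,"ax":0,"ay":0,"az":-0.444}]'
python3 -m crank '[{"grip":-1,"x":0.001,"y":0,"z":0.032,"ax":0,"ay":0.056,"az":0},{"grip":-1,"x":0.006,"y":0,"z":0.065,"ax":0,"ay":0.111,"az":0},{"grip":-1,"x":0.013,"y":0,"z":0.096,"ax":0,"ay":0.167,"az":0},{"grip":-1,"x":0.022,"y":0,"z":0.127,"ax":0,"ay":0.222,"az":0},{"grip":-1,"x":0.035,"y":0,"z":0.157,"ax":0,"ay":0.278,"az":0},{"grip":-1,"x":0.05,"y":0,"z":0.186,"ax":0,"ay":0.333,"az":0},{"grip":-1,"x":0.067,"y":0,"z":0.214,"ax":0,"ay":0.389,"az":0},{"grip":-1,"x":0.087,"y":0,"z":0.239,"ax":0,"ay":0.444,"az":0},{"grip":-1,"x":0.087,"y":0,"z":0.239,"ax":0,"ay":0.444,"az":0},{"grip":-1,"x":0.087,"y":0,"z":0.239,"ax":0,"ay":0.444,"az":0}]'
python3 -c "
from h import *
o=arm.get_obs();print(o['joint_pos'].round(1),toolR(o).round(3))
f=[]
for i in range(6): arm.get_image('wrist');f.append(arm.get_obs()['ft_force'][2])
print(np.round(f,1),np.mean(f))"
```

```text
t: 15.57
eef_pos: [0.4957, -0.014, 0.1793]
tool_rot: [-12.9, 89.3, -26.0]
ft_force: [0.1, -0.5, -4.5]
finger_gap: 0.0336
t: 16.4
eef_pos: [0.5538, -0.0287, 0.1554]
tool_rot: [180.0, 50.5, 166.8]
ft_force: [0.1, 0.5, -4.7]
finger_gap: 0.0338
[-14.7  39.9  71.9  -1.  107.6  -1.5] [[-0.619  0.228  0.752]
 [ 0.145  0.974 -0.176]
 [-0.772  0.    -0.636]]
[-3.4 -4.4 -4.3 -3.9 -4.1 -4. ] -3.9929061275633675
```

```bash
python3 -m crank '[{"grip":-1,"x":0.001,"z":-0.032,"y":0,"ax":0,"az":0,"ay":-0.056},{"grip":-1,"x":0.006,"z":-0.065,"y":0,"ax":0,"az":0,"ay":-0.111},{"grip":-1,"x":0.013,"z":-0.096,"y":0,"ax":0,"az":0,"ay":-0.167},{"grip":-1,"x":0.022,"z":-0.127,"y":0,"ax":0,"az":0,"ay":-0.222},{"grip":-1,"x":0.035,"z":-0.157,"y":0,"ax":0,"az":0,"ay":-0.278},{"grip":-1,"x":0.05,"z":-0.186,"y":0,"ax":0,"az":0,"ay":-0.333},{"grip":-1,"x":0.067,"z":-0.214,"y":0,"ax":0,"az":0,"ay":-0.389},{"grip":-1,"x":0.087,"z":-0.239,"y":0,"ax":0,"az":0,"ay":-0.444},{"grip":-1,"x":0.109,"z":-0.263,"y":0,"ax":0,"az":0,"ay":-0.5},{"grip":-1,"x":0.133,"z":-0.285,"y":0,"ax":0,"az":0,"ay":-0.556},{"grip":-1,"x":0.159,"z":-0.305,"y":0,"ax":0,"az":0,"ay":-0.611},{"grip":-1,"x":0.186,"z":-0.322,"y":0,"ax":0,"az":0,"ay":-0.667},{"grip":-1,"x":0.215,"z":-0.337,"y":0,"ax":0,"az":0,"ay":-0.722},{"grip":-1,"x":0.245,"z":-0.35,"y":0,"ax":0,"az":0,"ay":-0.778},{"grip":-1,"x":0.276,"z":-0.359,"y":0,"ax":0,"az":0,"ay":-0.833},{"grip":-1,"x":0.307,"z":-0.366,"y":0,"ax":0,"az":0,"ay":-0.889},{"grip":-1,"x":0.307,"z":-0.366,"y":0,"ax":0,"az":0,"ay":-0.889},{"grip":-1,"x":0.307,"z":-0.366,"y":0,"ax":0,"az":0,"ay":-0.889},{"grip":-1,"x":0.307,"z":-0.366,"y":0,"ax":0,"az":0,"ay":-0.889}]'
python3 -c "
from h import *
o=arm.get_obs();print(o['joint_pos'].round(1),toolR(o).round(3))
f=[]
for i in range(6): arm.get_image('wrist');f.append(arm.get_obs()['ft_force'][2])
print(np.round(f,1),np.mean(f))
for n in ('top','scene'):
  im=arm.get_image(n);save(im,n+'1.png')
  for q in ('ball0_center','roller_center'):
    for r in arm.look_for(im,q)[:4]: b=r['rect'];print(n,q,round(r['conf'],2),np.round(b).tolist(),ray(im,(b[0]+b[2])/2,(b[1]+b[3])/2,.015)[:2].round(3))
a=cv2.imread('pics/scene1.png')[150:260,200:320];cv2.imwrite('pics/scene1c.png',cv2.resize(a,None,fx=5,fy=5,interpolation=cv2.INTER_CUBIC))
"
```

```text
t: 18.28
eef_pos: [0.4393, -0.0009, 0.1601]
tool_rot: [-0.2, 49.0, -13.2]
ft_force: [0.8, -0.6, -3.5]
finger_gap: 0.0336
[-17.7 -22.2 143.5   9.6  18.  -12.7] [[ 0.638  0.226  0.736]
 [-0.15   0.974 -0.169]
 [-0.755 -0.002  0.656]]
[-3.7 -3.  -3.4 -2.3 -3.7 -3.7] -3.305439869687136
top ball0_center 0.49 [230.0, 181.0, 252.0, 195.0] [ 0.502 -0.019]
top roller_center 0.23 [110.0, 165.0, 201.0, 202.0] [0.518 0.291]
scene ball0_center 0.51 [256.0, 168.0, 282.0, 207.0] [0.343 0.06 ]
```

View pics/scene1c.png

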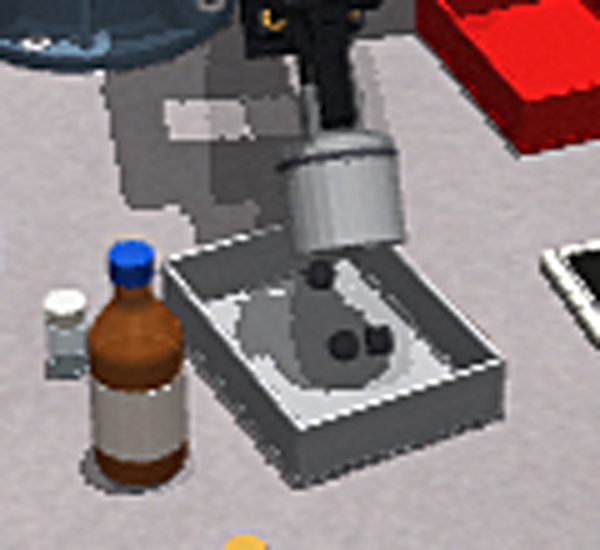

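Three pieces show in the tray, and the weight is down by about 2.5 N, which fits all four. I'll bring the jar upright and lift it to check.

```bash
python3 -m crank '[{"grip":-1,"x":0.001,"y":0,"z":0.032,"ax":0,"ay":0.056,"az":0},{"grip":-1,"x":0.006,"y":0,"z":0.065,"ax":0,"ay":0.111,"az":0},{"grip":-1,"x":0.013,"y":0,"z":0.096,"ax":0,"ay":0.167,"az":0},{"grip":-1,"x":0.022,"y":0,"z":0.127,"ax":0,"ay":0.222,"az":0},{"grip":-1,"x":0.035,"y":0,"z":0.157,"ax":0,"ay":0.278,"az":0},{"grip":-1,"x":0.05,"y":0,"z":0.186,"ax":0,"ay":0.333,"az":0},{"grip":-1,"x":0.067,"y":0,"z":0.214,"ax":0,"ay":0.389,"az":0},{"grip":-1,"x":0.087,"y":0,"z":0.239,"ax":0,"ay":0.444,"az":0},{"grip":-1,"x":0.087,"y":0,"z":0.239,"ax":0,"ay":0.45,"az":0},{"grip":-1,"x":0.087,"y":0,"z":0.239,"ax":0,"ay":0.45,"az":0}]'
python3 -m crank '[{"grip":-1,"x":-0.03,"y":0,"z":0,"ax":0,"ay":0,"az":0},{"grip":-1,"x":-0.08,"y":0,"z":0,"ax":0,"ay":0,"az":0},{"grip":-1,"x":-0.15,"y":0,"z":0,"ax":0,"ay":0,"az":0},{"grip":-1,"x":-0.22,"y":0,"z":0,"ax":0,"ay":0,"az":0},{"grip":-1,"x":-0.29,"y":0,"z":0,"ax":0,"ay":0,"az":0},{"grip":-1,"x":-0.35,"y":0,"z":0,"ax":0,"ay":0,"az":0},{"grip":-1,"x":-0.38,"y":0,"z":0,"ax":0,"ay":0,"az":0},{"grip":-1,"x":-0.4,"y":0,"z":0,"ax":0,"ay":0,"az":0},{"grip":-1,"x":-0.4,"y":0,"z":0,"ax":0,"ay":0,"az":0},{"grip":-1,"x":-0.4,"y":0,"z":0,"ax":0,"ay":0,"az":0}]'
python3 -c "
from h import *
o=arm.get_obs();print(toolR(o).round(3))
f=[]
for i in range(5): arm.get_image('wrist');f.append(arm.get_obs()['ft_force'][2])
print(np.round(f,1),np.mean(f))
im=arm.get_image('scene');save(im,'scene2.png')
for q in ('ball0_center','roller_center'):
    for r in arm.look_for(im,q)[:4]: b=r['rect'];print(q,round(r['conf'],2),np.round(b).tolist(),ray(im,(b[0]+b[2])/2,(b[1]+b[3])/2,.015)[:2].round(3))
a=cv2.imread('pics/scene2.png')[130:260,200:320];cv2.imwrite('pics/scene2c.png',cv2.resize(a,None,fx=4.6,fy=4.6,interpolation=cv2.INTER_CUBIC))
"
```

```text
t: 19.72
eef_pos: [0.4969, -0.0143, 0.1802]
tool_rot: [-14.7, 89.5, -27.8]
ft_force: [-0.4, -0.4, -3.1]
finger_gap: 0.0335
t: 20.55
eef_pos: [0.4956, -0.0138, 0.2797]
tool_rot: [-14.6, 89.5, -27.6]
ft_force: [-0.2, 0.6, -4.5]
finger_gap: 0.0339
[[ 0.007  0.226  0.974]
 [-0.004  0.974 -0.226]
 [-1.    -0.002  0.008]]
[-3.2 -3.5 -3.2 -3.1 -4. ] -3.3891318580137266
ball0_center 0.48 [209.0, 206.0, 216.0, 227.0] [ 0.416 -0.168]
ball0_center 0.19 [243.0, 259.0, 256.0, 275.0] [ 0.673 -0.152]
```

View pics/scene2c.png

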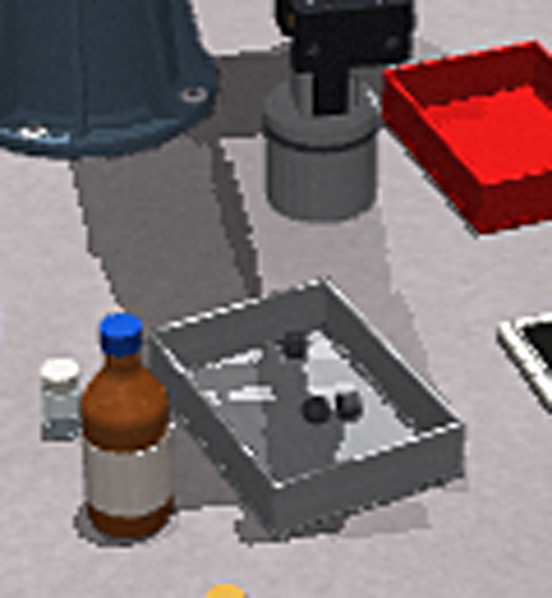

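Three pieces are visible, at crop (295,345), (317,408) and (348,403). The weight is 3.4 N against 5.9 N before, a drop of 2.5 N where four pieces weigh 2.39 N. The fourth may be behind the near wall, so I'll move clear and check from above.

```bash
python3 -m crank '[{"grip":-1,"x":0,"y":0.03,"z":-0.004,"ax":0,"ay":0,"az":0},{"grip":-1,"x":0,"y":0.08,"z":-0.012,"ax":0,"ay":0,"az":0},{"grip":-1,"x":0,"y":0.15,"z":-0.022,"ax":0,"ay":0,"az":0},{"grip":-1,"x":0,"y":0.24,"z":-0.035,"ax":0,"ay":0,"az":0},{"grip":-1,"x":0,"y":0.33,"z":-0.05,"ax":0,"ay":0,"az":0},{"grip":-1,"x":0,"y":0.38,"z":-0.056,"ax":0,"ay":0,"az":0},{"grip":-1,"x":0,"y":0.4,"z":-0.06,"ax":0,"ay":0,"az":0},{"grip":-1,"x":0,"y":0.4,"z":-0.06,"ax":0,"ay":0,"az":0}]'
python3 -c "
from h import *
im=arm.get_image('top');save(im,'top2.png')
for q in ('ball0_center','roller_center'):
    for r in arm.look_for(im,q)[:4]: b=r['rect'];print(q,round(r['conf'],2),np.round(b).tolist(),ray(im,(b[0]+b[2])/2,(b[1]+b[3])/2,.015)[:2].round(3))
w=arm.get_image('wrist');save(w,'w4.png');print(arm.look_for(w,'mat_top')[:2])
a=cv2.imread('pics/top2.png')[145:230,200:290];a=cv2.convertScaleAbs(a,alpha=1.4);a=cv2.resize(a,(476,450),interpolation=cv2.INTER_CUBIC)
b=cv2.imread('pics/w4.png')[0:240,100:420];b=cv2.resize(b,(600,450))[:,:320+0] if 0 else cv2.resize(b,(320,240))
c=np.zeros((450,800,3),np.uint8);c[:,:476]=a;c[:240,478:798]=b;cv2.imwrite('pics/c4.png',c)
"
```

```text
t: 21.62
eef_pos: [0.504, 0.0882, 0.2793]
tool_rot: [-15.7, 89.6, -28.6]
ft_force: [0.5, -0.2, -3.8]
finger_gap: 0.0335
[{'rect': [191.5, 14.5, 281.4, 111.4], 'conf': 0.74}]
```

View pics/c4.png

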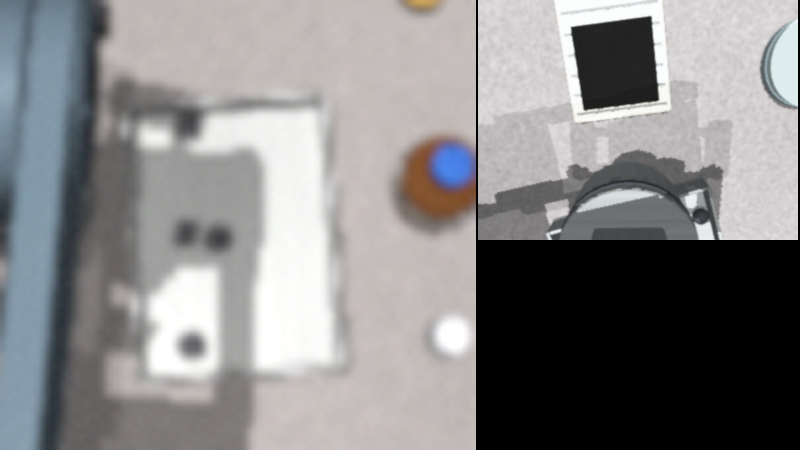

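All four pieces lie in the tray, at left-panel pixels (185,122), (185,233), (218,238) and (190,345). The mat corners in the wrist picture are (194,28), (273,17), (280,101) and (205,110).

```bash
python3 - <<'E'
from h import *
im=arm.get_image("wrist")
P=np.array([ray(im,u,v,.015)[:2] for u,v in((194,28),(273,17),(280,101),(205,110))])
c=P.mean(0);print(P,c,[np.linalg.norm(P[i]-P[i-1]) for i in range(4)])
o=arm.get_obs();print(o["eef_pos"],delta([*c,.115],o))
E
```

```text
[[0.48012792 0.23731859]
 [0.56097987 0.22885343]
 [0.55125396 0.14704671]
 [0.46940492 0.15650948]] [0.51544167 0.19243205] [np.float64(0.08151744592388462), np.float64(0.08129388373278743), np.float64(0.08238284103596746), np.float64(0.08239423430229183)]
[0.50416089 0.08606563 0.27941727] [ 0.65635757  0.42601112 -0.05740241]
```

```bash
python3 -m crank '[{"grip":-1,"x":0,"y":0.03,"z":-0.004,"ax":0,"ay":0,"az":0},{"grip":-1,"x":0,"y":0.08,"z":-0.01,"ax":0,"ay":0,"az":0},{"grip":-1,"x":0,"y":0.15,"z":-0.02,"ax":0,"ay":0,"az":0},{"grip":-1,"x":0,"y":0.23,"z":-0.03,"ax":0,"ay":0,"az":0},{"grip":-1,"x":0,"y":0.31,"z":-0.04,"ax":0,"ay":0,"az":0},{"grip":-1,"x":0.03,"y":0.37,"z":-0.05,"ax":0,"ay":0,"az":0},{"grip":-1,"x":0.08,"y":0.41,"z":-0.055,"ax":0,"ay":0,"az":0},{"grip":-1,"x":0.15,"y":0.43,"z":-0.057,"ax":0,"ay":0,"az":0},{"grip":-1,"x":0.23,"y":0.43,"z":-0.057,"ax":0,"ay":0,"az":0},{"grip":-1,"x":0.31,"y":0.43,"z":-0.057,"ax":0,"ay":0,"az":0},{"grip":-1,"x":0.39,"y":0.43,"z":-0.057,"ax":0,"ay":0,"az":0},{"grip":-1,"x":0.47,"y":0.43,"z":-0.057,"ax":0,"ay":0,"az":0},{"grip":-1,"x":0.54,"y":0.43,"z":-0.057,"ax":0,"ay":0,"az":0},{"grip":-1,"x":0.59,"y":0.43,"z":-0.057,"ax":0,"ay":0,"az":0},{"grip":-1,"x":0.61,"y":0.43,"z":-0.057,"ax":0,"ay":0,"az":0},{"grip":-1,"x":0.62,"y":0.43,"z":-0.057,"ax":0,"ay":0,"az":0},{"grip":-1,"x":0.62,"y":0.43,"z":-0.057,"ax":0,"ay":0,"az":0},{"grip":-1,"x":0.62,"y":0.43,"z":-0.057,"ax":0,"ay":0,"az":0}]'
python3 -c "
from h import *
f=[];e=[]
for i in range(3): arm.get_image('wrist');o=arm.get_obs();f.append(o['ft_force'][2]);e.append(o['eef_pos'])
print(np.round(f,1),np.mean(e,0),toolR(o).round(3),delta([.515,.1925,.1085]))"
```

```text
t: 23.42
eef_pos: [0.5164, 0.1935, 0.125]
tool_rot: [-10.5, 89.5, -23.7]
ft_force: [0.1, -0.9, -2.6]
finger_gap: 0.0338
[-3.7 -4.1 -3.6] [0.51653279 0.19356842 0.12523892] [[ 0.008  0.227  0.974]
 [-0.003  0.974 -0.227]
 [-1.    -0.001  0.009]] [ 0.0667909  -0.00542609 -0.00531722]
```

```bash
python3 -m crank '[{"grip":-1,"x":0.02,"y":-0.005,"z":-0.005,"ax":0,"ay":0,"az":0},{"grip":-1,"x":0.04,"y":-0.005,"z":-0.005,"ax":0,"ay":0,"az":0},{"grip":-1,"x":0.052,"y":-0.005,"z":-0.005,"ax":0,"ay":0,"az":0},{"grip":-1,"x":0.058,"y":-0.005,"z":-0.005,"ax":0,"ay":0,"az":0},{"grip":-1,"x":0.062,"y":-0.005,"z":-0.005,"ax":0,"ay":0,"az":0},{"grip":-1,"x":0.065,"y":-0.005,"z":-0.005,"ax":0,"ay":0,"az":0},{"grip":-1,"x":0.066,"y":-0.005,"z":-0.005,"ax":0,"ay":0,"az":0},{"grip":-1,"x":0.066,"y":-0.005,"z":-0.005,"ax":0,"ay":0,"az":0}]'
```

```text
t: 24.23
eef_pos: [0.5153, 0.1927, 0.1095]
tool_rot: [-7.8, 89.5, -21.0]
ft_force: [-3.9, -0.5, 5.0]
finger_gap: 0.0337
```

The jar is on the mat (force now +5 N upward). I'll let go and back off straight up.

```bash
python3 -m crank '[{"grip":-0.1,"x":0,"y":0,"z":0,"ax":0,"ay":0,"az":0},{"grip":0.2,"x":0,"y":0,"z":0,"ax":0,"ay":0,"az":0},{"grip":0.5,"x":0,"y":0,"z":0,"ax":0,"ay":0,"az":0},{"grip":0.7,"x":0,"y":0,"z":0,"ax":0,"ay":0,"az":0},{"grip":0.7,"x":0,"y":0,"z":0,"ax":0,"ay":0,"az":0},{"grip":0.7,"x":0,"y":0,"z":0,"ax":0,"ay":0,"az":0},{"grip":0.7,"x":-0.03,"y":0,"z":0,"ax":0,"ay":0,"az":0},{"grip":0.7,"x":-0.08,"y":0,"z":0,"ax":0,"ay":0,"az":0},{"grip":0.7,"x":-0.15,"y":0,"z":0,"ax":0,"ay":0,"az":0},{"grip":0.7,"x":-0.25,"y":0,"z":0,"ax":0,"ay":0,"az":0},{"grip":0.7,"x":-0.35,"y":0,"z":0,"ax":0,"ay":0,"az":0},{"grip":0.7,"x":-0.45,"y":0,"z":0,"ax":0,"ay":0,"az":0},{"grip":0.7,"x":-0.55,"y":0,"z":0,"ax":0,"ay":0,"az":0},{"grip":0.7,"x":-0.63,"y":0,"z":0,"ax":0,"ay":0,"az":0},{"grip":0.7,"x":-0.68,"y":0,"z":0,"ax":0,"ay":0,"az":0},{"grip":0.7,"x":-0.7,"y":0,"z":0,"ax":0,"ay":0,"az":0},{"grip":0.7,"x":-0.7,"y":0,"z":0,"ax":0,"ay":0,"az":0},{"grip":0.7,"x":-0.7,"y":0,"z":0,"ax":0,"ay":0,"az":0}]'
python3 -c "
from h import *
s=arm.get_image('scene');save(s,'s5.png');w=arm.get_image('wrist');save(w,'w5.png')
print(arm.get_obs()['ft_force'])
print('lug top pred',proj(w,[.5153,.1927,.117]),'mat pred',proj(w,[.5154,.1924,.015]))
a=cv2.resize(cv2.imread('pics/s5.png')[130:280,190:420],(690,450),interpolation=cv2.INTER_CUBIC)
b=cv2.imread('pics/w5.png')
c=cv2.resize(cv2.imread('pics/s5.png')[150:270,200:420],(400,218),interpolation=cv2.INTER_CUBIC)
d=np.zeros((600,800,3),np.uint8);d[:384,:512]=b;d[384:600,:400]=c[:216];cv2.imwrite('pics/c5.png',d)"
```

```text
t: 25.73
eef_pos: [0.5134, 0.1932, 0.2838]
tool_rot: [-11.5, 89.5, -24.6]
ft_force: [-0.5, -0.4, 0.2]
finger_gap: 0.075
[0.58883772 0.73712714 0.32768671]
lug top pred [253.66819698 186.73153778] mat pred [252.64704704 164.22111331]
```

View pics/c5.png

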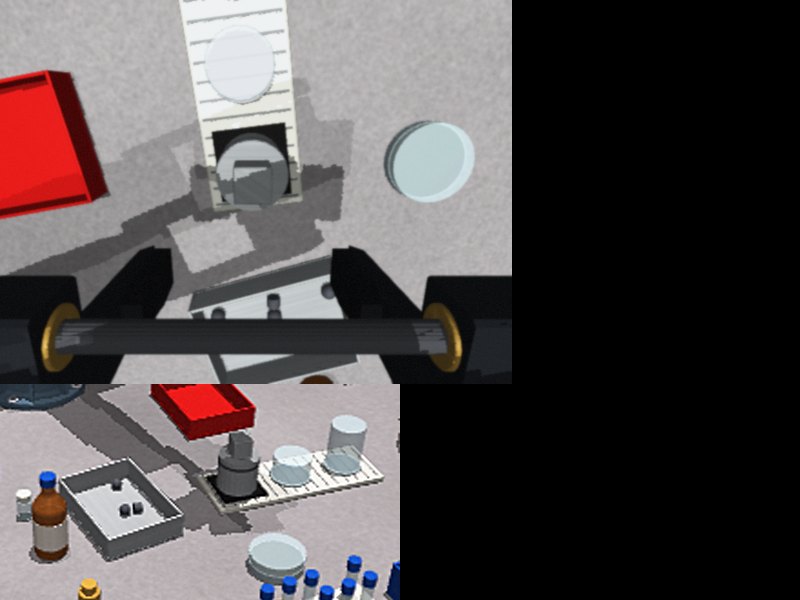

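The jar stands upright on the mat: its lug top centre is at (253,187), against (254,187) predicted. Four pieces are in the tray, and the beaker, dish, bottle, vial and weight are undisturbed. I'm handing in.

```bash
python3 -c "
from cell import arm
print(arm.sign_off())"
```

```text
the job is handed in; nothing more can be done
None
```

The jar is empty and standing mouth down on the mat, all four pieces are in the steel tray, and I handed the job in at about 26 s. The system gave no verdict. I gripped the jar by its lug, carried it to the tray, leaned it about 40° each way over it, then set it on the mat and backed off.

**Last checks:**
- **Weight:** the reading fell from about 5.9 N to about 3.4 N. The 2.5 N drop agrees with the four pieces' 2.39 N, within noise of roughly 0.5 N per reading.
- **Pieces:** the view from above and the wrist view both show four pieces in the tray. The scene camera showed only three; the fourth was probably hidden behind the tray's near wall. The trained networks did not reliably find the pieces, so I counted them by eye.
- **Jar:** I put it down within about 1 mm of the mat centre I had measured. After release it stood upright, with its lug within 1 px of where I predicted.
- **Bystanders:** none looked moved in the last pictures, and the gripper is clear with about zero force on it.

The top and scene cameras disagreed by about 1 cm on positions, so I used the wrist camera for the grasp and the placing.

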